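# Find the rocking cover of the jewellery block and press it home

### The arm

A 6-joint arm with a two-finger parallel gripper is mounted at the origin on the work surface. World frame = base frame: x ahead of the robot, y to its left, z up, the work surface at z = 0. Lengths are in m, angles in rad, forces in N, time in s.
With the tool pointing down it reaches from about 0.3 to 0.95 m from the base axis. Payload 3.1 kg.
Tool frame: the origin (TCP) lies on the front face of the gripper's body, between the roots of the fingers; the fingertips stand 73 mm ahead of it and the grasp point (between the pads) lies 54 mm ahead of it; z points along the fingers, y is the direction in which the jaws open and shut (so a half turn about z gives the same grasp; the last joint's range is limited). The gripper opens to 85 mm and grips with 20 to 120 N. Pads are 22 mm wide; open, the fingers measure 114 mm over their backs; the gripper's body (76 mm by 85 mm) begins 54 mm behind the grasp point. The pads swing forward as they close: fully open they stand 13 mm farther back than shut.
Start: joints at [-1.211, 0.308, 1.634, -0, 1.2, -0.07], TCP at [0.26, -0.568, 0.304] pointing down, gripper open.
Joint ranges: [-3.06, 3.06], [-0.79, 1.96], [0.05, 2.63], [-1.19, 4.34], [0.05, 2.64], [-2.94, 2.94]. Speed limits (rad/s): [2.79, 2.79, 3.14, 3.14, 3.14, 3.14].

### API

Orientations are given as a rotation vector (axis times angle).
In Python, from bench import telemetry, optics, finish_job gives the robot as it stands.
- The arm moves only by the tool arm_command, never from a script. Its argument "steps" is a list that holds one entry, the list of rows, each a list of 5 numbers: the finger opening in m, from 0 to 0.0854, then the shift along the tool's x, y, z in m, then the turn about the tool's z in rad. A call has 1 to 20 rows; each row is the pose to reach, as a shift and turn from the pose measured when the call began, along the tool's axes at that moment; what a row does not reach only later rows make up. A row lasts 1/10 s, in which the tool goes at most 50 mm and 8.59 degrees, less where a joint would pass 70% of its speed; a pose out of reach is approached as far as the arm can. A call with a gripper value outside its range is refused whole. The fingers move at their own pace and stop on an object; the grip force is fixed at half the most. Time passes only in rows, so rows that repeat a pose let the fingers close. It gives the time, the measured TCP pose, the force and the opening at its end, in the units of the state.
- telemetry.get_obs(): the state, without advancing time (a new reading comes with each control period).
- optics.get_image(name): name is "scene" or "top" or "wrist"; returns the picture (384x512x3 uint8, blue, green, red); there is no depth.
- optics.get_calibration(name): a dict with "fx", "fy", "cx", "cy" (pixels), "extrinsics" (4x4, takes a point from world to camera coordinates). Camera axes: x right, y up, looking along -z (the intrinsics and any distortion apply to the point x, -y, -z); pixel columns grow to the right and rows downward; lengths in m; the calibration is good to about 2 mm. A picture is of the moment at which its call begins: read the wrist's pose just before it. get_calibration takes no time and is no camera call; for the wrist camera it gives the pose at the moment of the call.
- finish_job(): hands the job in, once; it reports no verdict.
The state is a dict: "clock": time; "joint_positions": joint angles; "dq": joint speeds; "tau": joint torques, N m; "position": TCP position; "ee_rot": TCP orientation; "wrist_force": force on the tool from outside, world axes, zero at the start; "ft_torque": the same for the moment, N m; "gripper_width": finger opening in m.
Only numpy, scipy, OpenCV 4.12 (cv2) and the standard library are available. Lean on these libraries where they do the work, as an engineer would, in place of code of your own. Each camera call takes 0.05 s, during which the arm holds its last target. There are 200 camera calls.

### The job

One of the four identical round covers on the jewellery block is not seated: it rocks when pressed near its rim. Without grasping anything, press the covers lightly near the rim with the fingertips until you find the one that rocks, then push that cover straight down until it is fully home and level, and let go of it. Do not force or lift any cover, and leave everything else on the shelf as it stands.

Things in the scene. Friction and masses are not known exactly. Their poses are not given: they have to be found in the camera images.
- block: low grey plastic jewellery block, fixed to the shelf, 210 (x) x 280 (y) x 40 mm high, origin at the centre of its underside; along the middle of its top runs a dark strip, 88 mm wide, on which a ring cone (62 mm tall) and a folded mirror stand loose. The four covers stand up out of its top, centred 50 mm either way along its x and 88 mm either way along its y
- cover_a_top (a point): centre of the flat top of one of the four identical white round covers (70 mm across; letters are mixed over the four places at every start); z axis up out of the cover. The loose cover, whichever it is, starts level; 2 to 4 N some 25 mm from its centre, on any side, tips it by up to 0.19 rad (the rim sinks 6 mm); it springs level when let go
- cover_a (a joint): how far the centre of cover a stands below its height at the start (m): 0 at the start for every cover, grows as it goes down, negative if lifted; tipping alone does not change it
- cover_b_top (a point): centre of the flat top of one of the four identical white round covers (70 mm across; letters are mixed over the four places at every start); z axis up out of the cover. The loose cover, whichever it is, slides down with friction of about 8 N pressed at its centre, 6 mm to a hard stop, stays there and then rocks no more
- cover_b (a joint): how far the centre of cover b stands below its height at the start (m): 0 at the start for every cover, grows as it goes down, negative if lifted; tipping alone does not change it
- cover_c_top (a point): centre of the flat top of one of the four identical white round covers (70 mm across; letters are mixed over the four places at every start); z axis up out of the cover. A firm cover gives 1.5 mm at most, level, on a sprung gasket (about 5 N for each mm), then is solid
- cover_c (a joint): how far the centre of cover c stands below its height at the start (m): 0 at the start for every cover, grows as it goes down, negative if lifted; tipping alone does not change it
- cover_d_top (a point): centre of the flat top of one of the four identical white round covers (70 mm across; letters are mixed over the four places at every start); z axis up out of the cover. Every cover's top stands 16 to 24 mm above the block's top; the wells are of different heights, so height does not tell which is loose
- cover_d (a joint): how far the centre of cover d stands below its height at the start (m): 0 at the start for every cover, grows as it goes down, negative if lifted; tipping alone does not change it
- perfume: square frosted glass bottle with a round cap, loose, 44 x 44 x 92 mm high, stands upright beside the block's -y end; origin under its centre
- stretcher: green shoe stretcher, loose, lying along the block's +y end, about 200 mm long, 56 mm wide and 34 mm high; origin under its middle
- ring_cone: white ceramic ring cone, loose, 62 mm tall, foot 42 mm across, stands on the dark strip between the covers; origin under its centre
- mirror: folded square aluminium travel mirror, loose, 62 x 62 x 13 mm, lies flat on the dark strip between the covers; origin under its centre
Mind the look-alikes: they are no part of the job. What is meant by the mirror is not blue, brown or green, and is the smaller of those in its own colour.

How it is judged:
On the way, in this order (a step that is already met when the one before it is completed fails the run):
1. the loose cover, not yet home, is made to rock by pressing near its rim (((angle between cover_a_top's own z axis and vertical above 0.07 rad and contact force between the fingers and cover_a above 0.3 N and value of joint cover_a below 0.0035 m) or (angle between cover_b_top's own z axis and vertical above 0.07 rad and contact force between the fingers and cover_b above 0.3 N and value of joint cover_b below 0.0035 m) or (angle between cover_c_top's own z axis and vertical above 0.07 rad and contact force between the fingers and cover_c above 0.3 N and value of joint cover_c below 0.0035 m) or (angle between cover_d_top's own z axis and vertical above 0.07 rad and contact force between the fingers and cover_d above 0.3 N and value of joint cover_d below 0.0035 m))), for 0.1 s.
2. the loose cover is pushed home and is level (value of joint any of cover_a, cover_b, cover_c, cover_d above 0.0045 m and angle between each of cover_a_top, cover_b_top, cover_c_top, cover_d_top's own z axis and vertical below 0.04 rad), for 0.2 s.
At the end, for the whole second after the job is handed in: the cover that rocked stands at least 4.5 mm lower than at the start (of 6 mm); all covers are level within 0.04 rad and none stands over 2 mm higher than at the start; the perfume bottle, stretcher, ring cone and mirror are at rest within 20 mm of their places (all of step 2 and value of joint each of cover_a, cover_b, cover_c, cover_d above -0.002 m and distance of each of ring_cone, mirror, perfume, stretcher from where it was at the start of the episode below 0.02 m and linear speed of each of ring_cone, mirror, perfume, stretcher below 0.01 m/s); the robot touches nothing.
It fails at once if a cover is lifted more than 4 mm (value of joint any of cover_a, cover_b, cover_c, cover_d below -0.004 m).
It fails at once if a cover is forced (more than 40 N) (contact force between the fingers and cover_a above 40 N or contact force between the fingers and cover_b above 40 N or contact force between the fingers and cover_c above 40 N or contact force between the fingers and cover_d above 40 N).
It fails at once if another thing on the shelf is shifted more than 20 mm (distance of any of ring_cone, mirror, perfume, stretcher from where it was at the start of the episode above 0.02 m).
It fails at once if an upright thing is tipped over (angle between any of perfume, ring_cone's own z axis and vertical above 0.5 rad).
It also fails if it takes over 45 s, if anything falls off the work surface, if the arm or the gripper's body presses on something with over 40 N, if the wrist force passes 120 N, or if a joint passes its speed limit or range.

## Working session

There is one attempt and no reset: what is moved stays moved. The work goes in short steps, Python scripts to look and compute and a tool call to move; the robot and the scene stay as the last step left them, time stands still between calls to the robot, and variables do not carry over. Pictures are saved under pics/ and viewed, about 8 in all and at most 12, crops included, and the job is handed in when it is done.

Besides the shell and the picture viewer there is one more tool, called after "Request:" in YAML: its name, and indented under it one key for each argument. arm_command: Moves the arm, as the interface text tells. Its arguments: {"type":"object","properties":{"steps":{"type":"array","items":{"type":"array","items":{"type":"array","items":{"type":"number"}}}}},"required":["steps"]}

```bash
mkdir -p pics; ls
python3 - <<'E'
from bench import telemetry, optics
import cv2,numpy as np
np.set_printoptions(precision=4,suppress=True)
o=telemetry.get_obs();print(o)
for n in("scene","top"):
    im=optics.get_image(n);cv2.imwrite(f"pics/{n}0.png",im);c=optics.get_calibration(n);print(n,c)
E
```

```text
pics
{'clock': 0.0, 'joint_positions': array([-1.2107,  0.309 ,  1.6352, -0.    ,  1.1997, -0.0697]), 'dq': array([ 0.0006,  0.0011, -0.0014,  0.001 ,  0.0022,  0.0004]), 'tau': array([ -0.0011, -41.5247, -27.6669,  -0.0002,   0.0102,   0.    ]), 'position': array([ 0.2602, -0.5675,  0.3026]), 'ee_rot': array([-3.067 , -0.6695,  0.0005]), 'wrist_force': array([-0.1173,  0.0135,  0.0263]), 'ft_torque': array([-0.0137,  0.0262,  0.0036]), 'gripper_width': 0.08568525889477782}
scene {'fx': 384.0760743312412, 'fy': 384.0760743312412, 'cx': 253.78485121877924, 'cy': 184.0856969286468, 'extrinsics': array([[-0.1471,  0.9891,  0.0048, -0.0238],
       [-0.7969, -0.1214,  0.5917,  0.3382],
       [ 0.5859,  0.0832,  0.8061, -1.1201],
       [ 0.    ,  0.    ,  0.    ,  1.    ]])}
top {'fx': 413.34794119166435, 'fy': 413.34794119166435, 'cx': 258.6210124202996, 'cy': 192.98831703069226, 'extrinsics': array([[ 0.0072, -1.    ,  0.0031,  0.0691],
       [ 0.9945,  0.0075,  0.1048, -0.4601],
       [-0.1048,  0.0024,  0.9945, -0.9854],
       [ 0.    ,  0.    ,  0.    ,  1.    ]])}
```

View pics/top0.png

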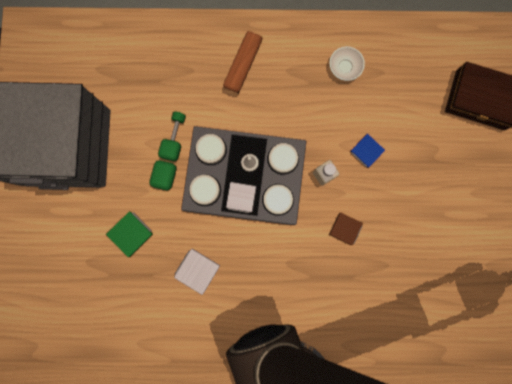

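View pics/scene0.png

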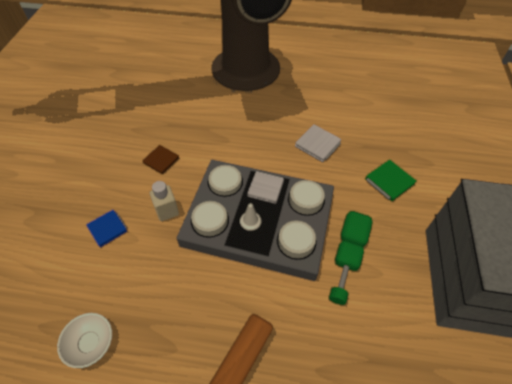

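The top view shows the block near (245,175). The four white covers are at (210,148), (283,157), (204,189) and (278,199), with the cone at (249,162) and the mirror on the strip at (241,196). The stretcher is on the left and the perfume at (326,172).

Look-alikes:
- For a cover: the white bowl at (347,64), which is off the block.
- For the mirror: the grey square at (197,271), which is larger, plus the blue, brown and green squares.

The scene view agrees, with covers at (225,180), (209,218), (307,196) and (297,239).

```bash
cat > h.py <<'E'
import cv2,numpy as np
from scipy.spatial.transform import Rotation as R
from bench import telemetry, optics
np.set_printoptions(precision=4,suppress=True)
def ray(n,p):
    c=optics.get_calibration(n);E=c["extrinsics"]
    d=np.array([(p[0]-c["cx"])/c["fx"],-(p[1]-c["cy"])/c["fy"],-1])
    return -E[:3,:3].T@E[:3,3],E[:3,:3].T@(d/np.linalg.norm(d))
def onplane(n,p,z):
    o,d=ray(n,p);return o+d*(z-o[2])/d[2]
def tri(p,q):
    A=b=0
    for o,d in(ray("top",p),ray("scene",q)):
        M=np.eye(3)-np.outer(d,d);A=A+M;b=b+M@o
    return np.linalg.solve(A,b)
def delta(target_tip,tip=.073):
    "shift in tool axes to bring the tip to target"
    o=telemetry.get_obs();r=R.from_rotvec(o["ee_rot"])
    return r.inv().apply(np.array(target_tip)+[0,0,tip]-o["position"])
E
python3 - <<'E'
from h import *
S={"top":[(210,148),(283,157),(204,189),(278,199)],"scene":[(297,239),(209,218),(307,196),(225,180)]}
C={}
for n in S:
    im=cv2.imread(f"pics/{n}0.png");hsv=cv2.cvtColor(im,cv2.COLOR_BGR2HSV)
    print([hsv[v,u].tolist() for u,v in S[n]])
    m=((hsv[...,2]>(175 if n=="top" else 165))&(hsv[...,1]<70)).astype(np.uint8)
    k,l,st,ce=cv2.connectedComponentsWithStats(m)
    C[n]=[]
    for u,v in S[n]:
        i=l[v,u];(cx,cy),ax,an=cv2.fitEllipse(max(cv2.findContours((l==i).astype(np.uint8),0,1)[0],key=len));print(n,i,st[i],ce[i],(cx,cy),ax);C[n].append((cx,cy))
    b=cv2.resize(im[110:240,130:350] if n=="top" else im[140:300,130:380],None,fx=3,fy=3,interpolation=2);cv2.imwrite(f"pics/{n}c.png",b)
P=[]
for p,q in zip(C["top"],C["scene"]):
    X=tri(p,q);P.append(X);print("cover",X,onplane("top",p,.06),onplane("scene",q,.06))
P=np.array(P);print("mean",P.mean(0),"dx",P[0]-P[2],P[1]-P[3],"dy",P[0]-P[1],P[2]-P[3])
o=telemetry.get_obs();print("R",R.from_rotvec(o["ee_rot"]).as_matrix())
E
```

```text
[[33, 28, 199], [32, 19, 198], [33, 23, 199], [37, 11, 200]]
top 10 [197 135  27  27 577] [209.8596 147.8163] (209.8668975830078, 147.82406616210938) (26.001419067382812, 26.45273208618164)
top 11 [270 144  27  27 582] [283.0412 157.0928] (283.0400085449219, 157.09178161621094) (26.287126541137695, 26.371612548828125)
top 16 [190 176  28  27 598] [203.8194 188.9749] (203.81138610839844, 188.9771728515625) (26.54106903076172, 26.870370864868164)
top 18 [265 186  27  27 591] [277.9323 198.8985] (277.9320373535156, 198.89715576171875) (26.47900390625, 26.58357048034668)
[[25, 46, 173], [26, 44, 173], [26, 44, 173], [26, 44, 173]]
scene 5 [282 223  31  27 644] [297.0248 236.0311] (297.02557373046875, 236.03323364257812) (25.687129974365234, 30.057947158813477)
scene 3 [194 203  30  25 578] [208.6782 215.2716] (208.67526245117188, 215.263427734375) (23.74884033203125, 29.011322021484375)
scene 2 [293 182  29  23 519] [307.     193.1715] (306.9999084472656, 193.1633758544922) (21.990121841430664, 27.995208740234375)
scene 1 [211 167  27  22 457] [224.2144 177.1751] (224.20582580566406, 177.17613220214844) (20.551244735717773, 26.29620361328125)
cover [0.5631 0.1898 0.0598] [0.5631 0.1894 0.06  ] [0.5631 0.1901 0.06  ]
cover [0.5424 0.015  0.0586] [0.5421 0.0151 0.06  ] [0.5432 0.0152 0.06  ]
cover [0.4639 0.2017 0.0635] [0.4644 0.2018 0.06  ] [0.4614 0.2023 0.06  ]
cover [0.4427 0.0265 0.0549] [0.4422 0.0271 0.06  ] [0.4465 0.0273 0.06  ]
mean [0.503  0.1082 0.0592] dx [ 0.0992 -0.0119 -0.0037] [ 0.0996 -0.0115  0.0037] dy [0.0207 0.1748 0.0012] [0.0212 0.1752 0.0086]
R [[ 0.909   0.4167 -0.0007]
 [ 0.4167 -0.909   0.002 ]
 [ 0.0001 -0.0021 -1.    ]]
```

View pics/scenec.png

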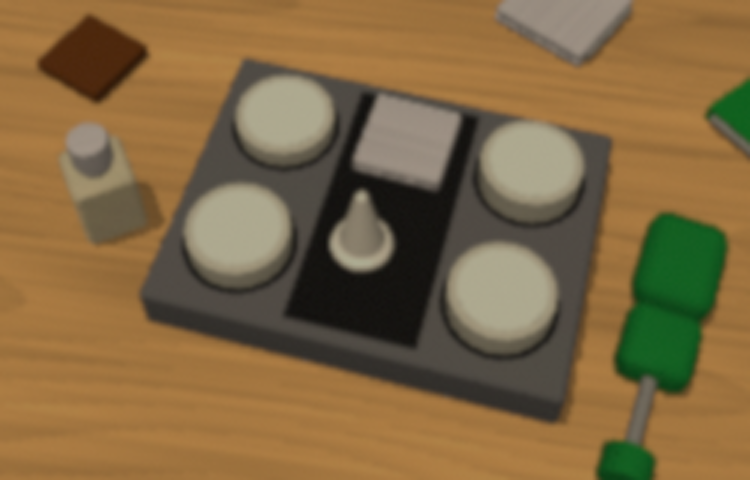

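Run:
```python
from h import *
print(delta([.419,.0293,.13]))
```

```text
[ 0.3931 -0.4762  0.1008]
```

Request:
arm_command:
  steps:
    - [[0,0.393,-0.476,0.1,0.546],[0,0.393,-0.476,0.1,0.546],[0,0.393,-0.476,0.1,0.546],[0,0.393,-0.476,0.1,0.546],[0,0.393,-0.476,0.1,0.546],[0,0.393,-0.476,0.1,0.546],[0,0.393,-0.476,0.1,0.546],[0,0.393,-0.476,0.1,0.546],[0,0.393,-0.476,0.1,0.546],[0,0.393,-0.476,0.1,0.546],[0,0.393,-0.476,0.1,0.546],[0,0.393,-0.476,0.1,0.546],[0,0.393,-0.476,0.1,0.546],[0,0.393,-0.476,0.1,0.546],[0,0.393,-0.476,0.1,0.546],[0,0.393,-0.476,0.1,0.546],[0,0.393,-0.476,0.1,0.546],[0,0.393,-0.476,0.1,0.546]]

```text
clock: 1.9
position: [0.419, 0.0281, 0.204]
ee_rot: [-3.134, 0.186, 0.001]
wrist_force: [0.6, -0.7, 0.1]
gripper_width: -0.0004
```

Request:
arm_command:
  steps:
    - [[0,0,0,0.03,0],[0,0,0,0.062,0],[0,0,0,0.0645,0],[0,0,0,0.0645,0],[0,0,0,0.0645,0]]

```text
clock: 2.4
position: [0.42, 0.0279, 0.1407]
ee_rot: [-3.134, 0.186, -0.003]
wrist_force: [0.2, 0.6, -0.4]
gripper_width: 0.0001
```

Request:
arm_command:
  steps:
    - [[0,0,0,0.0015,0],[0,0,0,0.0015,0],[0,0,0,0.0015,0]]

```text
clock: 2.7
position: [0.4207, 0.0279, 0.14]
ee_rot: [-3.134, 0.186, -0.005]
wrist_force: [-0.1, -0.4, -0.1]
gripper_width: 0.0005
```

Request:
arm_command:
  steps:
    - [[0,0,0,0.0015,0],[0,0,0,0.0015,0],[0,0,0,0.0015,0]]

```text
clock: 3.0
position: [0.4206, 0.0279, 0.1385]
ee_rot: [-3.134, 0.186, -0.005]
wrist_force: [-0.3, -0.8, -0.4]
gripper_width: 0.0005
```

Request:
arm_command:
  steps:
    - [[0,0,0,0.002,0],[0,0,0,0.002,0],[0,0,0,0.002,0]]

```text
clock: 3.3
position: [0.4205, 0.028, 0.1363]
ee_rot: [-3.134, 0.186, -0.005]
wrist_force: [-0.0, 0.2, -0.1]
gripper_width: -0.0003
```

Request:
arm_command:
  steps:
    - [[0,0,0,0.0015,0],[0,0,0,0.0015,0],[0,0,0,0.0015,0]]

```text
clock: 3.6
position: [0.4204, 0.028, 0.1347]
ee_rot: [-3.134, 0.186, -0.004]
wrist_force: [0.7, -0.2, 0.5]
gripper_width: -0.0002
```

Request:
arm_command:
  steps:
    - [[0,0,0,0.0015,0],[0,0,0,0.0015,0],[0,0,0,0.0015,0]]

```text
clock: 3.9
position: [0.4204, 0.028, 0.1332]
ee_rot: [-3.134, 0.186, -0.004]
wrist_force: [-0.0, 0.8, 0.1]
gripper_width: -0.0001
```

Request:
arm_command:
  steps:
    - [[0,0,0,0.0015,0],[0,0,0,0.0015,0],[0,0,0,0.0015,0]]

```text
clock: 4.2
position: [0.4203, 0.028, 0.1316]
ee_rot: [-3.134, 0.186, -0.004]
wrist_force: [-1.2, 1.2, -0.1]
gripper_width: 0.0003
```

Request:
arm_command:
  steps:
    - [[0,0,0,0.0015,0],[0,0,0,0.0015,0],[0,0,0,0.0015,0]]

```text
clock: 4.5
position: [0.4203, 0.028, 0.13]
ee_rot: [-3.134, 0.186, -0.003]
wrist_force: [-0.8, 0.1, -0.3]
gripper_width: -0.0
```

Request:
arm_command:
  steps:
    - [[0,0,0,0.0015,0],[0,0,0,0.0015,0],[0,0,0,0.0015,0]]

```text
clock: 4.8
position: [0.4205, 0.028, 0.1286]
ee_rot: [-3.134, 0.186, -0.004]
wrist_force: [-0.0, 0.4, 1.4]
gripper_width: -0.0003
```

Request:
arm_command:
  steps:
    - [[0,0,0,0.001,0],[0,0,0,0.001,0],[0,0,0,0.001,0]]

```text
clock: 5.1
position: [0.4205, 0.028, 0.1278]
ee_rot: [-3.134, 0.186, -0.004]
wrist_force: [-1.3, -0.0, 4.8]
gripper_width: 0.0002
```

Request:
arm_command:
  steps:
    - [[0,0,0,0.001,0],[0,0,0,0.001,0],[0,0,0,0.001,0]]

```text
clock: 5.4
position: [0.4205, 0.028, 0.1273]
ee_rot: [-3.134, 0.186, -0.004]
wrist_force: [-2.4, -0.7, 7.3]
gripper_width: -0.0002
```

P4 is firm: about 5 N/mm, contact near z = 0.0555. That matches the triangulated height of 0.0549. Next is P3.

Request:
arm_command:
  steps:
    - [[0,0,0,-0.03,0],[0,0,0,-0.03,0],[0,-0.001,-0.05,-0.03,0],[0,-0.001,-0.1,-0.03,0],[0,-0.001,-0.15,-0.03,0],[0,-0.001,-0.177,-0.03,0],[0,-0.001,-0.177,-0.02,0],[0,-0.001,-0.177,-0.012,0],[0,-0.001,-0.177,-0.012,0]]

```text
clock: 6.3
position: [0.4383, 0.2023, 0.1372]
ee_rot: [3.135, -0.187, -0.004]
wrist_force: [-0.0, -1.3, -0.8]
gripper_width: -0.0
```

Request:
arm_command:
  steps:
    - [[0,0,0,0.0015,0],[0,0,0,0.0015,0],[0,0,0,0.0015,0]]

```text
clock: 6.6
position: [0.4385, 0.2016, 0.136]
ee_rot: [3.135, -0.189, -0.004]
wrist_force: [-0.1, -0.2, 2.6]
gripper_width: -0.0
```

Request:
arm_command:
  steps:
    - [[0,0,0,0.0015,0],[0,0,0,0.0015,0],[0,0,0,0.0015,0]]

```text
clock: 6.9
position: [0.4385, 0.2015, 0.1352]
ee_rot: [3.135, -0.19, -0.004]
wrist_force: [-2.5, 1.2, 6.3]
gripper_width: -0.0001
```

P3 is firm too, with a similar stiffness and contact near 0.0635. Next is P1.

Request:
arm_command:
  steps:
    - [[0,0,0,-0.02,0],[0,0,0,-0.02,0],[0,0.05,-0.003,-0.02,0],[0,0.1,-0.003,-0.02,0],[0,0.149,-0.003,-0.02,0],[0,0.149,-0.003,-0.02,0],[0,0.149,-0.003,-0.008,0],[0,0.149,-0.003,-0.002,0],[0,0.149,-0.003,-0.002,0],[0,0.149,-0.003,-0.002,0]]

```text
clock: 7.9
position: [0.5851, 0.1867, 0.136]
ee_rot: [3.135, -0.189, -0.008]
wrist_force: [-0.0, 0.3, 1.1]
gripper_width: 0.0
```

Request:
arm_command:
  steps:
    - [[0,0,0,0.0015,0],[0,0,0,0.0015,0],[0,0,0,0.0015,0]]

```text
clock: 8.2
position: [0.5849, 0.1868, 0.1347]
ee_rot: [3.135, -0.188, -0.008]
wrist_force: [0.9, 0.4, -0.2]
gripper_width: 0.0002
```

Request:
arm_command:
  steps:
    - [[0,0,0,0.0015,0],[0,0,0,0.0015,0],[0,0,0,0.0015,0]]

```text
clock: 8.5
position: [0.5851, 0.187, 0.1335]
ee_rot: [3.135, -0.188, -0.007]
wrist_force: [-0.1, -0.4, 1.3]
gripper_width: -0.0
```

Request:
arm_command:
  steps:
    - [[0,0,0,0.0015,0],[0,0,0,0.0015,0],[0,0,0,0.0015,0]]

```text
clock: 8.8
position: [0.5852, 0.187, 0.1327]
ee_rot: [3.135, -0.188, -0.007]
wrist_force: [-1.9, -0.7, 5.2]
gripper_width: -0.0
```

Request:
arm_command:
  steps:
    - [[0,0,0,0.001,0],[0,0,0,0.001,0],[0,0,0,0.001,0]]

```text
clock: 9.1
position: [0.5852, 0.187, 0.1325]
ee_rot: [3.135, -0.188, -0.007]
wrist_force: [-2.1, -0.7, 5.5]
gripper_width: -0.0
```

P1 behaves like a firm cover (5 N within about 1 mm). That leaves P2, which I still need to make rock.

Request:
arm_command:
  steps:
    - [[0,0,0,-0.025,0],[0,0,0,-0.025,0],[0,0.001,0.05,-0.025,0],[0,0.001,0.1,-0.025,0],[0,0.001,0.15,-0.025,0],[0,0.001,0.176,-0.025,0],[0,0.001,0.176,-0.015,0],[0,0.001,0.176,-0.004,0],[0,0.001,0.176,-0.004,0],[0,0.001,0.176,-0.004,0]]

```text
clock: 10.1
position: [0.5646, 0.0134, 0.1355]
ee_rot: [3.135, -0.185, -0.011]
wrist_force: [0.6, 0.1, -0.7]
gripper_width: -0.0002
```

Request:
arm_command:
  steps:
    - [[0,0,0,0.0015,0],[0,0,0,0.0015,0],[0,0,0,0.0015,0]]

```text
clock: 10.4
position: [0.5648, 0.014, 0.1341]
ee_rot: [3.136, -0.184, -0.01]
wrist_force: [0.1, -0.3, 0.5]
gripper_width: -0.0003
```

Request:
arm_command:
  steps:
    - [[0,0,0,0.0015,0],[0,0,0,0.0015,0],[0,0,0,0.0015,0]]

```text
clock: 10.7
position: [0.5648, 0.014, 0.1327]
ee_rot: [3.136, -0.184, -0.01]
wrist_force: [0.0, -0.6, 0.2]
gripper_width: 0.0002
```

Request:
arm_command:
  steps:
    - [[0,0,0,0.0015,0],[0,0,0,0.0015,0],[0,0,0,0.0015,0]]

```text
clock: 11.0
position: [0.5651, 0.0139, 0.1314]
ee_rot: [3.136, -0.184, -0.009]
wrist_force: [0.7, 0.6, 1.6]
gripper_width: 0.0004
```

Request:
arm_command:
  steps:
    - [[0,0,0,0.0015,0],[0,0,0,0.0015,0],[0,0,0,0.0015,0]]

```text
clock: 11.3
position: [0.5653, 0.0139, 0.1301]
ee_rot: [3.136, -0.184, -0.008]
wrist_force: [0.2, -0.5, 2.2]
gripper_width: 0.0001
```

Request:
arm_command:
  steps:
    - [[0,0,0,0.001,0],[0,0,0,0.001,0],[0,0,0,0.001,0]]

```text
clock: 11.6
position: [0.5653, 0.0139, 0.1293]
ee_rot: [3.136, -0.184, -0.008]
wrist_force: [-1.1, -0.1, 3.7]
gripper_width: -0.0001
```

Request:
arm_command:
  steps:
    - [[0,0,0,0.0012,0],[0,0,0,0.0012,0],[0,0,0,0.0012,0]]

```text
clock: 11.9
position: [0.5654, 0.0139, 0.129]
ee_rot: [3.136, -0.184, -0.009]
wrist_force: [-2.2, -0.8, 8.0]
gripper_width: -0.0
```

Run:
```python
from h import *
a=optics.get_image("scene");o=telemetry.get_obs();print(o["position"],o["wrist_force"],o["ft_torque"])
b=cv2.imread("pics/scene0.png")
f=lambda i:cv2.resize(i[160:250,160:260],None,fx=4,fy=4,interpolation=2)
cv2.imwrite("pics/rock.png",np.hstack([f(b),f(a)]))
```

```text
[0.5654 0.0139 0.129 ] [-1.126  -0.01    7.3361] [0.0241 0.4238 0.0336]
```

View pics/rock.png

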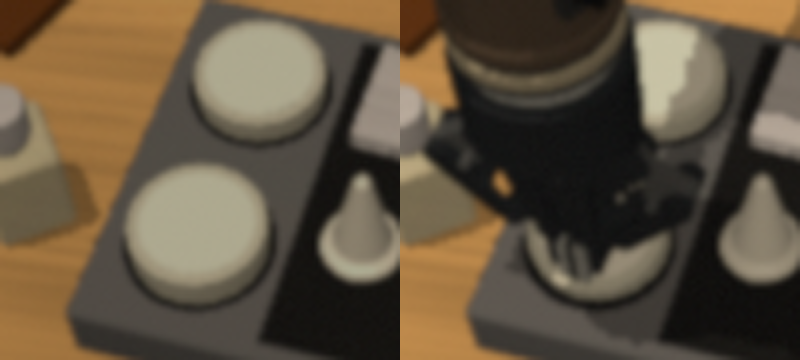

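P2 gave about 2.5 mm at low force, then stiffened. That fits the inner edge of the fingertips tipping it to its stop. The picture is mostly hidden by the gripper, so I'll press again nearer the rim, where the travel should be clearly larger.

Request:
arm_command:
  steps:
    - [[0,0,0,-0.006,0],[0,0,0,-0.006,0],[0,0.008,0,-0.006,0],[0,0.008,0,-0.006,0],[0,0.008,0,-0.003,0],[0,0.008,0,-0.003,0]]

```text
clock: 12.55
position: [0.573, 0.013, 0.1312]
ee_rot: [3.136, -0.184, -0.01]
wrist_force: [0.3, -0.1, 0.2]
gripper_width: 0.0001
```

Request:
arm_command:
  steps:
    - [[0,0,0,0.001,0],[0,0,0,0.0015,0],[0,0,0,0.0015,0],[0,0,0,0.0015,0]]

```text
clock: 12.95
position: [0.5731, 0.013, 0.1298]
ee_rot: [3.136, -0.184, -0.01]
wrist_force: [0.0, -1.2, 1.4]
gripper_width: 0.0002
```

Request:
arm_command:
  steps:
    - [[0,0,0,0.0015,0],[0,0,0,0.0015,0],[0,0,0,0.0015,0]]

```text
clock: 13.25
position: [0.5731, 0.013, 0.1284]
ee_rot: [3.136, -0.184, -0.01]
wrist_force: [-0.6, -0.6, 0.7]
gripper_width: 0.0
```

Request:
arm_command:
  steps:
    - [[0,0,0,0.001,0],[0,0,0,0.001,0],[0,0,0,0.001,0]]

```text
clock: 13.55
position: [0.5732, 0.013, 0.1276]
ee_rot: [3.135, -0.184, -0.01]
wrist_force: [-0.2, -0.1, 4.5]
gripper_width: -0.0005
```

Request:
arm_command:
  steps:
    - [[0,0,0,0.0005,0],[0,0,0,0.0005,0],[0,0,0,0.0005,0],[0,0,0,0.0005,0]]

```text
clock: 13.95
position: [0.5732, 0.013, 0.1275]
ee_rot: [3.136, -0.184, -0.01]
wrist_force: [-1.1, -0.6, 6.0]
gripper_width: 0.0003
```

Run:
```python
from h import *
f=lambda i,r:cv2.resize(i[r],None,fx=8,fy=8,interpolation=2)
r=np.s_[190:240,185:235]
b=f(cv2.imread("pics/scene0.png"),r)
a=f(optics.get_image("scene"),r)
cv2.imwrite("pics/rock2.png",np.hstack([b,a]))
```

```text
(no output)
```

View pics/rock2.png

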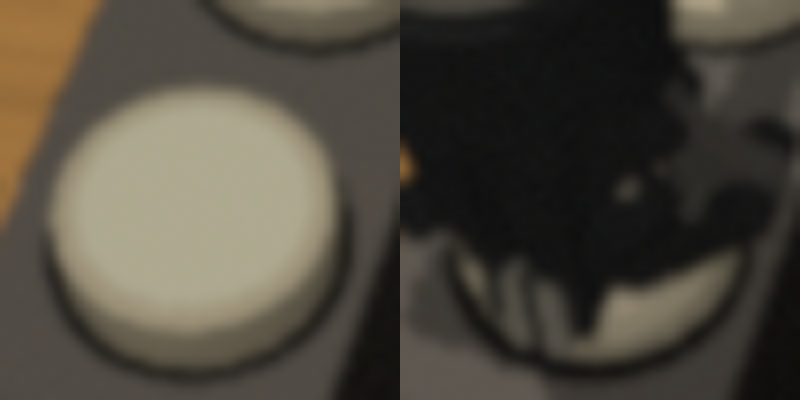

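The left half shows the cover before; in the right half its side wall towards the camera, (590,350), has almost vanished, so it is tipped and P2 is the loose one. Next I lift off, go to its centre and push straight down.

Request:
arm_command:
  steps:
    - [[0,0,0,-0.012,0],[0,0,0,-0.012,0],[0,-0.031,0.0015,-0.012,0],[0,-0.031,0.0015,-0.012,0],[0,-0.031,0.0015,-0.006,0],[0,-0.031,0.0015,-0.0045,0],[0,-0.031,0.0015,-0.0045,0]]

```text
clock: 14.7
position: [0.5431, 0.0151, 0.1322]
ee_rot: [3.136, -0.184, -0.009]
wrist_force: [-0.3, -0.3, 0.5]
gripper_width: 0.0002
```

Request:
arm_command:
  steps:
    - [[0,0,0,0.001,0],[0,0,0,0.002,0],[0,0,0,0.002,0]]

```text
clock: 15.0
position: [0.5433, 0.015, 0.1307]
ee_rot: [3.136, -0.184, -0.01]
wrist_force: [-3.0, -0.1, 6.2]
gripper_width: -0.0002
```

Request:
arm_command:
  steps:
    - [[0,0,0,0.001,0],[0,0,0,0.0015,0],[0,0,0,0.0015,0]]

```text
clock: 15.3
position: [0.5434, 0.015, 0.1299]
ee_rot: [3.135, -0.184, -0.012]
wrist_force: [-4.4, -0.7, 6.0]
gripper_width: 0.0004
```

Request:
arm_command:
  steps:
    - [[0,0,0,0.001,0],[0,0,0,0.0015,0],[0,0,0,0.0015,0]]

```text
clock: 15.6
position: [0.5435, 0.015, 0.1291]
ee_rot: [3.135, -0.184, -0.015]
wrist_force: [-3.4, -0.1, 6.0]
gripper_width: 0.0
```

It slides at a steady 6–7 N.

Request:
arm_command:
  steps:
    - [[0,0,0,0.001,0],[0,0,0,0.002,0],[0,0,0,0.002,0]]

```text
clock: 15.9
position: [0.5436, 0.015, 0.1277]
ee_rot: [3.135, -0.184, -0.017]
wrist_force: [-3.2, 1.0, 6.5]
gripper_width: 0.0003
```

Request:
arm_command:
  steps:
    - [[0,0,0,0.001,0],[0,0,0,0.002,0],[0,0,0,0.002,0]]

```text
clock: 16.2
position: [0.5437, 0.015, 0.1264]
ee_rot: [3.135, -0.184, -0.019]
wrist_force: [-4.5, -0.9, 8.0]
gripper_width: -0.0
```

Request:
arm_command:
  steps:
    - [[0,0,0,0.001,0],[0,0,0,0.002,0],[0,0,0,0.002,0]]

```text
clock: 16.5
position: [0.5439, 0.015, 0.1262]
ee_rot: [3.135, -0.184, -0.022]
wrist_force: [-6.3, 0.3, 14.0]
gripper_width: -0.0001
```

Request:
arm_command:
  steps:
    - [[0,0,0,0.001,0],[0,0,0,0.0025,0],[0,0,0,0.0025,0],[0,0,0,0.0025,0]]

```text
clock: 16.9
position: [0.544, 0.015, 0.1261]
ee_rot: [3.135, -0.184, -0.025]
wrist_force: [-7.8, 0.4, 17.9]
gripper_width: -0.0001
```

It's on the hard stop. I'll lift straight off, move clear and look again.

Request:
arm_command:
  steps:
    - [[0,0,0,-0.005,0],[0,0,0,-0.02,0],[0,0,0,-0.06,0],[0,0,0,-0.1,0],[0,0,0,-0.15,0],[0,-0.05,0.05,-0.18,0],[0,-0.1,0.1,-0.18,0],[0,-0.1,0.15,-0.18,0],[0,-0.1,0.2,-0.18,0],[0,-0.1,0.25,-0.18,0],[0,-0.1,0.3,-0.18,0],[0,-0.1,0.35,-0.18,0],[0,-0.1,0.4,-0.18,0],[0,-0.1,0.4,-0.18,0],[0,-0.1,0.4,-0.18,0]]

```text
clock: 18.4
position: [0.4004, -0.3755, 0.3093]
ee_rot: [3.131, -0.191, -0.022]
wrist_force: [0.1, 0.5, -0.4]
gripper_width: -0.0002
```

Run:
```python
from h import *
S={"top":[(210,148),(283,157),(204,189),(278,199)],"scene":[(297,239),(209,218),(307,196),(225,180)]}
C={}
for n in S:
    im=optics.get_image(n);cv2.imwrite(f"pics/{n}1.png",im);hsv=cv2.cvtColor(im,cv2.COLOR_BGR2HSV)
    l=cv2.connectedComponents(((hsv[...,2]>(175 if n=="top" else 165))&(hsv[...,1]<70)).astype(np.uint8))[1]
    C[n]=[cv2.fitEllipse(max(cv2.findContours((l==l[v,u]).astype(np.uint8),0,1)[0],key=len))[0] for u,v in S[n]]
for p,q in zip(C["top"],C["scene"]): print(tri(p,q))
a,b=cv2.imread("pics/scene0.png"),cv2.imread("pics/scene1.png")
f=lambda i:cv2.resize(i[140:310,140:380],(400,283),interpolation=2)
cv2.imwrite("pics/end.png",np.hstack([f(a),f(b)]))
print(telemetry.get_obs()["wrist_force"])
```

```text
[0.5631 0.1898 0.0599]
[0.5421 0.0147 0.0517]
[0.4638 0.2017 0.0633]
[0.4427 0.0267 0.0547]
[-0.3528 -0.3317 -0.1387]
```

View pics/end.png

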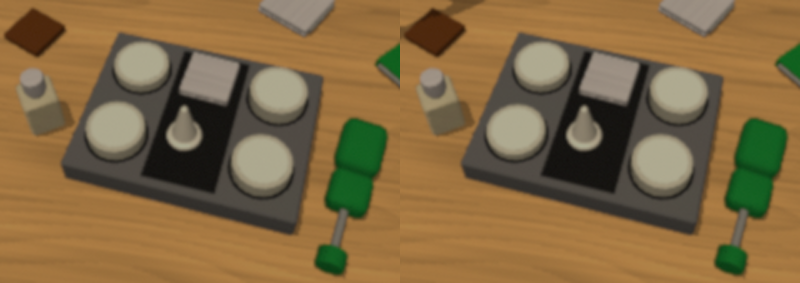

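The picture shows P2 sitting lower and level at (516,130). Its triangulated height went from 58.6 to 51.7 mm, while the other covers changed by 0.2 mm or less and the loose things look unmoved. Handing in.

```bash
python3 -c "from bench import finish_job; print(finish_job())"
```

```text
the job is handed in; nothing more can be done
None
```

The loose cover was the one at the block's +x, −y corner, and it is now pushed home. I pressed all four near the rim: the other three behaved as firm, at roughly 4–5 N/mm. I then tipped the loose one and pushed it down at its centre; it slid at about 6–8 N onto its hard stop, with a peak wrist force of about 18 N up and 8 N sideways.

**Last checks:** triangulated from two cameras, its top dropped from 58.6 to 51.7 mm, against the 6 mm expected and within camera error. The fingertip travel at the push was roughly 5.5 mm. The other covers' tops changed by at most 0.2 mm, the cone, mirror, perfume and stretcher look unmoved in the picture, and the arm stood clear of everything.

**What was less certain:** the first rim press on this cover was ambiguous, so I repeated it nearer the rim, where the extra travel at low force and the picture showed it tipping. I did not measure the tilt angle itself, and I did not press the cover's rim again after seating it.

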